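# Close up the stone chest

## Task

Close up the jeweller's stone chest with the fingertips: push both drawers fully home first, and only then push the lid down until it lies shut. Push gently from the outside, without slamming anything or touching the inside of the drawers, tray or lid, and leave the ring cone, the jar and the punch block standing where they are.

Things in the scene. Friction and masses are not known exactly. Their poses are not given: they have to be found in the camera images.
- chest: dark wooden chest fixed to the bench, 120 deep (x) x 280 wide (y) x 57 mm high without its lid. Origin: centre of its underside. Its x axis points from the drawer fronts to the lid hinge, y to the left, z up. Two drawers side by side in its front (-x) face, an open tray with coloured stones on top, a lid hinged on the far (+x) top edge.
- left_drawer (a joint): how far the left (+y) drawer stands out of the chest, m: 0 = home, the back of its 12 mm front panel against the chest's front face; at most 0.075. It slides along the chest's x axis, stays where it is left and takes about 2 N (at most 4 N) to push; a hard stop at 0.
- right_drawer (a joint): the same for the right (-y) drawer.
- left_front (a point): centre of the outer face of the left drawer's front, a flat pale wooden panel 132 wide x 36 high x 12 mm thick, from 7 to 43 mm above the bench, with a flush brass disc at its centre; this point is 25 mm above the bench, 68 mm to the left of the chest's middle. Moves with the drawer; at home it is 72 mm in front of the chest's origin.
- right_front (a point): the same point of the right drawer's front, 68 mm to the right of the chest's middle.
- lid (a joint): lid angle, rad: 0 = shut, flat on the chest; grows as it opens, the free edge rising up and away from the robot (1.57 = upright). Stiff hinge: it stays at any angle and does not fall; about 1 to 4 N near the free edge pushes it down.
- lid_hinge (a point): middle of the lid's hinge axis, which runs along the chest's y: 60 mm behind the chest's origin, 57 mm above the bench.
- lid_edge (a point): middle of the lid's free edge, on its outer (upper when shut) face. The lid is a dark panel 120 (from hinge to free edge) x 280 wide x 10 mm thick; its underside passes through the hinge axis, so the outer face is 10 mm off that axis.
- left_inside: inside of the left drawer: pale compartments with silver rings, behind the 12 mm front panel. Origin: bottom centre of the drawer front's outer face, 7 mm above the bench. Not to be touched.
- right_inside: the same for the right drawer.
- top_tray: blue-lined tray with coloured stones in the top of the chest, inside a 10 mm high rim; origin: centre of its floor, 47 mm above the bench. Not to be touched.
- lid_inside: blue lining on the lid's underside; origin on the hinge axis, axes of the lid. Not to be touched.
- ring_cone: loose steel ring cone standing on the bench, foot diameter 52, 125 mm high; origin: centre of its foot. Leave alone.
- jar: loose amber jar with a white cap, diameter 52, 60 mm high; origin: centre of its underside. Leave alone.
- punch_block: loose round wooden block with five dark steel punches upright in it, diameter 54, 90 mm high; origin: centre of its underside. Leave alone.

How it is judged:
By the outcome, as a careful person would: the job done as asked, in the order asked, and still so for the second after the job is handed in, with the robot touching nothing.
It also fails if it takes over 61 s, if anything falls off the work surface, if the arm or the gripper's body presses on something with over 40 N, if the wrist force passes 120 N, or if a joint passes its speed limit or range.

## Robot

A 6-joint arm with a two-finger parallel gripper is mounted at the origin on the work surface. World frame = base frame: x ahead of the robot, y to its left, z up, the work surface at z = 0. Lengths are in mm, angles in rad, forces in N, time in s.
With the tool pointing down it reaches from about 275 to 1000 mm from the base axis. Payload 8.4 kg.
Tool frame: the origin (TCP) lies midway between the tips of the shut fingers; the grasp point (between the pads) lies 19 mm behind it; z points along the fingers, y is the line along which they close (so a half turn about z gives the same grasp; the last joint's range is limited). The gripper opens to 85 mm and grips with 20 to 120 N. Pads are 22 mm wide; open, the fingers measure 114 mm over their backs; the gripper's body (76 mm by 85 mm) begins 54 mm behind the grasp point. The pads swing forward as they close: fully open they stand 13 mm farther back than shut.
Start: joints at [-1.189, 0.353, 1.633, -0, 1.155, -0.002], TCP at [234.028, -579.533, 231.281] pointing down, gripper open.
Joint ranges: [-2.63, 2.63], [-0.92, 2.1], [0.06, 2.66], [-1.3, 4.44], [0, 2.69], [-3.02, 3.02]. Speed limits (rad/s): [2.22, 2.22, 2.79, 3.14, 3.14, 3.14].

## Interface

Orientations are given as [roll, pitch, yaw] about the fixed x, y, z axes, in that order (R = Rz(yaw) Ry(pitch) Rx(roll)).
In Python, from rig import r, imaging gives the robot as it stands. The module is installed in compiled form; this text tells all that it offers.
- The arm moves only by the tool arm_command, never from a script. Its argument "deltas" is a list of rows, each an object of numbers: "hand": the finger opening in mm, from 0 to 85.4; "tx", "ty", "tz": the shift along the tool's x, y, z in mm; "wx", "wy", "wz": the turn, a rotation vector about the tool's x, y, z in rad. A call has 1 to 8 rows; each row shifts and turns the commanded pose from where the row before left it, along the tool's axes as they then stand; what a row does not reach is not made up. A row lasts 1/8 s, in which the tool goes at most 62.5 mm and 10.7 degrees, less where a joint would pass 70% of its speed; a pose out of reach is approached as far as the arm can. A call with a gripper value outside its range is refused whole. The fingers move at their own pace and stop on an object; "squeeze" is the grip in N (left out, the last holds). Time passes only in rows, so rows that do not move let the fingers close. It gives the time, the measured TCP pose, the force, the opening and the grip force at its end, in the units of the state.
- r.sense(): the state, without advancing time (a new reading comes with each control period).
- imaging.grab_frame(name): name is "scene" or "top"; returns a dict with "image" (480x640x3 uint8, red, green, blue), "mtx" (3x3 intrinsics, pixels), "D" ([k1, k2, p1, p2, k3] as OpenCV has them; the pictures are not rectified), "world_to_cam" (4x4, takes a point from world to camera coordinates). Camera axes: x right, y up, looking along -z (the intrinsics and any distortion apply to the point x, -y, -z); pixel columns grow to the right and rows downward; lengths in mm; the calibration is good to about 2 mm. A picture is of the moment at which its call begins. There is no depth.
- r.sign_off(): hands the job in; it is judged then, once.
The state is a dict: "clock": time; "qpos": joint angles; "qvel": joint speeds; "joint_efforts": joint torques, N m; "eef_pos": TCP position; "tcp_rot": TCP orientation; "contact_force": force on the tool from outside, world axes, zero at the start; "wrist_torque": the same for the moment, N m; "opening": opening from 0.0 (shut) to 1.0 (fully open); "grasp_force": force on a finger pad.
Only numpy, scipy, OpenCV 4.12 (cv2) and the standard library are available. Lean on these libraries where they do the work, as an engineer would, in place of code of your own. Each camera call takes 0.05 s, during which the arm holds its last target. There are 200 camera calls.

## Working session

There is one attempt and no reset: what is moved stays moved. The work goes in short steps, Python scripts to look and compute and a tool call to move; the robot and the scene stay as the last step left them, time stands still between calls to the robot, and variables do not carry over. Pictures are saved under pics/ and viewed, at most 10 in all, crops included, and the job is handed in when it is done.

Besides the shell and the picture viewer there is one more tool, called as a command line: name --argument value ..., lists and objects as JSON in quotes. arm_command: Moves the arm, as the interface text tells. Its arguments: {"type":"object","properties":{"deltas":{"type":"array"},"squeeze":{"type":"number"}},"required":["deltas"]}

```bash
mkdir -p pics
python3 - <<'E'
from rig import r, imaging
import cv2
for n in("scene","top"):
    f=imaging.grab_frame(n); cv2.imwrite(f"pics/{n}0.png",f["image"][:,:,::-1])
    print(n,f["mtx"].tolist(),f["D"],f["world_to_cam"].round(3).tolist())
print(r.sense())
E
```

```text
scene [[556.1425317184285, 0.0, 318.6135701057913], [0.0, 556.1425317184285, 233.67067429335555], [0.0, 0.0, 1.0]] [-0.08060471  0.          0.          0.          0.        ] [[1.0, -0.026, 0.003, -563.67], [0.018, 0.778, 0.628, -85.068], [-0.018, -0.628, 0.778, -1192.948], [0.0, 0.0, 0.0, 1.0]]
top [[609.4093227251507, 0.0, 319.6287712104056], [0.0, 609.4093227251507, 248.53286428802997], [0.0, 0.0, 1.0]] [-0.12603778  0.          0.          0.          0.        ] [[0.018, -1.0, 0.004, 21.249], [0.984, 0.018, 0.178, -588.721], [-0.178, 0.001, 0.984, -1062.82], [0.0, 0.0, 0.0, 1.0]]
{'clock': 0.1, 'qpos': array([-1.18939104e+00,  3.53613000e-01,  1.63407704e+00, -1.74456584e-05,
        1.15519628e+00, -2.38874472e-03]), 'qvel': array([ 1.40687404e-03, -7.53804492e-04, -2.94431926e-04, -1.44453631e-03,
        1.64231435e-04,  3.76759626e-05]), 'joint_efforts': array([ 3.92446573e-04, -6.06357551e+01, -3.42821395e+01, -2.87084174e-05,
        3.86203435e-03, -2.75781855e-05]), 'eef_pos': array([ 233.86390774, -579.12395226,  230.60805687]), 'tcp_rot': array([-3.14029895e+00,  1.28611703e-05,  3.83801091e-01]), 'contact_force': array([ 0.18723128, -0.44079571,  0.04400178]), 'wrist_torque': array([-0.06284662,  0.04810752, -0.00464593]), 'grasp_force': 0.0, 'opening': 1.0018047648430404}
```

View pics/scene0.png

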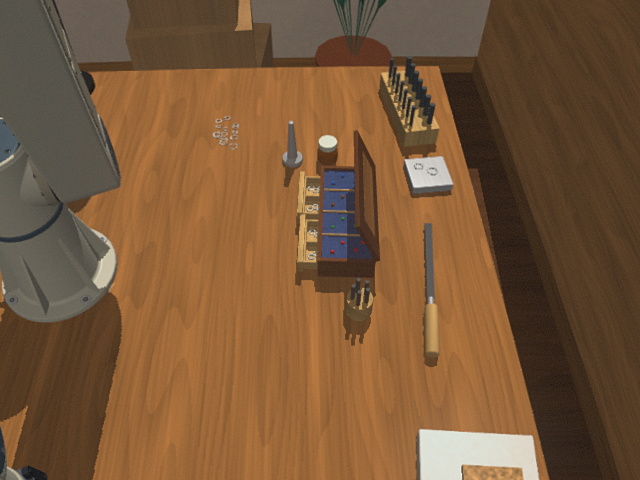

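View pics/top0.png

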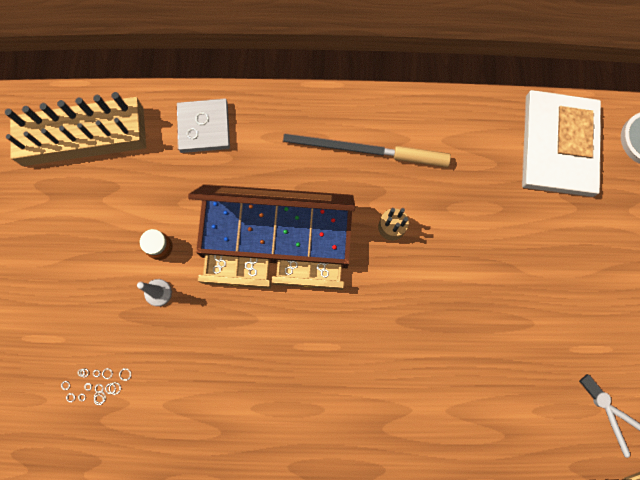

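Top view: the chest tray spans about (203,200)–(352,262), the drawer fronts run along (200,281)–(343,287), and the lid's edge is at (190,190)–(354,200). The jar is at (153,243), the cone at (157,293) and the punch block at (395,222). I'll zoom in to pick points.

```bash
cat > h.py <<'E'
import numpy as np, cv2
from rig import r, imaging
def ray(f,uv):
    n=cv2.undistortPoints(np.array([[uv]],float),f["mtx"],f["D"])[0,0]
    W=f["world_to_cam"];R=W[:3,:3];c=-R.T@W[:3,3]
    return c,R.T@np.array([n[0],-n[1],-1])
def onz(f,uv,z):
    c,d=ray(f,uv); return c+d*(z-c[2])/d[2]
def two(f,a,g,b):
    c,d=ray(f,a);e,h=ray(g,b); s=np.linalg.lstsq(np.c_[d,-h],e-c,rcond=None)[0]
    p,q=c+s[0]*d,e+s[1]*h; return (p+q)/2,np.linalg.norm(p-q)
def proj(f,P):
    W=f["world_to_cam"];p=(W[:3,:3]@np.array(P,float).T).T+W[:3,3]
    p=p*[1,-1,-1]; return cv2.projectPoints(p.reshape(-1,1,3),np.zeros(3),np.zeros(3),f["mtx"],f["D"])[0][:,0]
E
python3 - <<'E'
import cv2
a=cv2.imread("pics/top0.png")[175:300,180:365]; cv2.imwrite("pics/topc.png",cv2.resize(a,None,fx=4,fy=4,interpolation=cv2.INTER_CUBIC))
a=cv2.imread("pics/scene0.png")[120:285,280:395]; cv2.imwrite("pics/scenec.png",cv2.resize(a,None,fx=3.6,fy=3.6,interpolation=cv2.INTER_CUBIC))
E
```

```text
(no output)
```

View pics/topc.png

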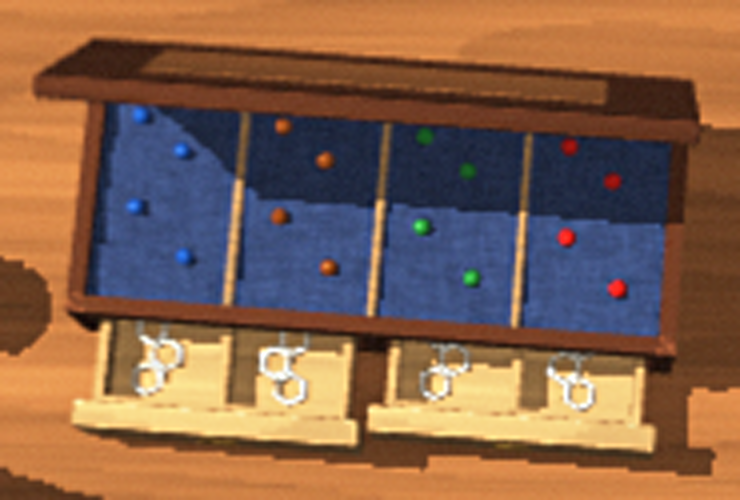

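View pics/scenec.png

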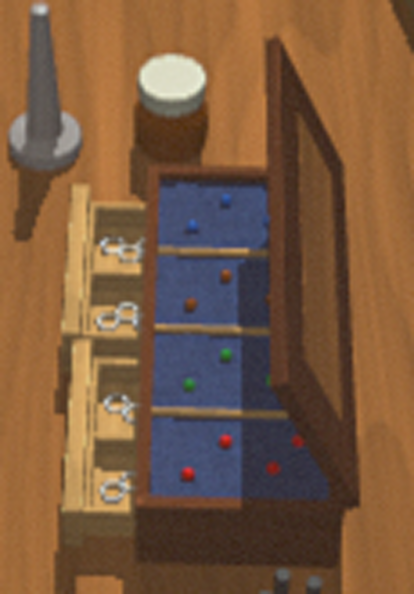

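The crops show the lid leaning towards the robot, with its outer face up and its free edge over the tray. Both drawers are about 30–40 mm out. Next I'll compute positions.

Run:
```python
from h import *
np.set_printoptions(precision=1,suppress=True)
t=imaging.grab_frame("top"); s=imaging.grab_frame("scene")
T=lambda u,v:(180+(u+.5)/4-.5,175+(v+.5)/4-.5); S=lambda u,v:(280+u/3.6,120+v/3.6)
fl,fr=onz(t,T(70,303),57),onz(t,T(673,352),57)
print("front top L,R",fl,fr,np.linalg.norm(fl-fr))
y=(fl-fr)/np.linalg.norm(fl-fr); x=np.array([y[1],-y[0],0]); o=(fl+fr)/2+60*x; o[2]=0
print("origin",o,"yaw",np.arctan2(x[1],x[0]))
for n,a,b in(("L",(73,424),(357,437)),("R",(368,427),(655,447))):
    A,B=onz(t,T(*a),43),onz(t,T(*b),43); print(n,A,B,np.linalg.norm(A-B),"out",[-(p-o)@x-72 for p in(A,B)],"y",[(p-o)@y for p in(A,B)])
for n,a,b in(("L",(36,75),(281,40)),("R",(698,113),(290,378))):
    P,e=two(t,T(*a),s,S(*b)); print("lid",n,P,e,"chest frame",(P-o)@x,(P-o)@y)
print("scene front top L,R",onz(s,S(148,167),57),onz(s,S(138,503),57))
for n,p,z in(("jar",(153,243),60),("cone",(157,294),5),("punch",(395,223),45)):print(n,onz(t,p,z))
```

```text
front top L,R [579.9 256.2  57. ] [562.4 -19.8  57. ] 276.5103408250108
origin [631.  114.4   0. ] yaw -0.06318086966355613
L [525.9 254.7  43. ] [522.6 123.6  43. ] 131.050570368288 out [np.float64(41.763072863846205), np.float64(36.814808592303365)] y [np.float64(133.35125094453107), np.float64(2.3941332511709286)]
R [527.3 118.8  43. ] [520.5 -12.7  43. ] 131.6192130059158 out [np.float64(31.811207151099055), np.float64(30.253219578725435)] y [np.float64(-2.1944474596229275), np.float64(-133.80443912826854)]
lid L [657.9 253.9 165.6] 0.037559605994464965 chest frame 18.000121572526506 140.94356416309597
lid R [643.4 -23.7 172.7] 1.9783759855214296 chest frame 21.04646483441154 -137.0774020781642
scene front top L,R [576.2 255.1  57. ] [562.6 -19.   57. ]
jar [591.6 338.3  60. ]
cone [503.3 339.5   5. ]
punch [ 640.6 -107.6   45. ]
```

arm_command --deltas '[{"hand": 0,"wz": 0.11},{"hand": 0,"wz": 0.11},{"hand": 0,"wz": 0.11},{"hand": 0,"wz": 0.11}]' --squeeze 20

```text
schema error: expected keys hand, tx, ty, tz, wx, wy, wz
```

arm_command --deltas '[{"hand": 0,"tx": 0,"ty": 0,"tz": 0,"wx": 0,"wy": 0,"wz": 0.11},{"hand": 0,"tx": 0,"ty": 0,"tz": 0,"wx": 0,"wy": 0,"wz": 0.11},{"hand": 0,"tx": 0,"ty": 0,"tz": 0,"wx": 0,"wy": 0,"wz": 0.11},{"hand": 0,"tx": 0,"ty": 0,"tz": 0,"wx": 0,"wy": 0,"wz": 0.11},{"hand": 0,"tx": 15,"ty": -50,"tz": 0,"wx": 0,"wy": 0,"wz": 0},{"hand": 0,"tx": 15,"ty": -50,"tz": 0,"wx": 0,"wy": 0,"wz": 0},{"hand": 0,"tx": 15,"ty": -50,"tz": 0,"wx": 0,"wy": 0,"wz": 0},{"hand": 0,"tx": 15,"ty": -50,"tz": 0,"wx": 0,"wy": 0,"wz": 0}]' --squeeze 20

```text
clock: 1.2
eef_pos: [305.5, -381.7, 231.2]
tcp_rot: [-3.142, -0.0, -0.057]
contact_force: [-0.1, -0.5, -0.0]
opening: -0.001
grasp_force: 0.0
```

arm_command --deltas '[{"hand": 0,"tx": 15,"ty": -50,"tz": 0,"wx": 0,"wy": 0,"wz": 0},{"hand": 0,"tx": 15,"ty": -50,"tz": 0,"wx": 0,"wy": 0,"wz": 0},{"hand": 0,"tx": 15,"ty": -50,"tz": 0,"wx": 0,"wy": 0,"wz": 0},{"hand": 0,"tx": 15,"ty": -50,"tz": 0,"wx": 0,"wy": 0,"wz": 0},{"hand": 0,"tx": 15,"ty": -50,"tz": 0,"wx": 0,"wy": 0,"wz": 0},{"hand": 0,"tx": 15,"ty": -50,"tz": 20,"wx": 0,"wy": 0,"wz": 0},{"hand": 0,"tx": 15,"ty": -50,"tz": 40,"wx": 0,"wy": 0,"wz": 0},{"hand": 0,"tx": 0,"ty": 0,"tz": 40,"wx": 0,"wy": 0,"wz": 0}]'

```text
clock: 2.2
eef_pos: [430.2, -39.4, 132.7]
tcp_rot: [-3.141, -0.002, -0.052]
contact_force: [0.4, -0.8, -0.1]
opening: 0.0
grasp_force: 0.0
```

arm_command --deltas '[{"hand": 0,"tx": 15,"ty": -49,"tz": 25,"wx": 0,"wy": 0,"wz": 0},{"hand": 0,"tx": 15,"ty": -48,"tz": 25,"wx": 0,"wy": 0,"wz": 0},{"hand": 0,"tx": 10,"ty": 0,"tz": 35,"wx": 0,"wy": 0,"wz": 0},{"hand": 0,"tx": 0,"ty": 0,"tz": 26,"wx": 0,"wy": 0,"wz": 0},{"hand": 0,"tx": 0,"ty": 0,"tz": 0,"wx": 0,"wy": 0,"wz": 0}]'

```text
clock: 2.82
eef_pos: [472.6, 52.5, 20.7]
tcp_rot: [3.141, 0.004, -0.056]
contact_force: [0.1, -0.4, 0.4]
opening: 0.001
grasp_force: 0.0
```

Run:
```python
from h import *
t=imaging.grab_frame("top")["image"]
cv2.imwrite("pics/top1.png",cv2.resize(t[170:320,170:370],None,fx=4,fy=4,interpolation=cv2.INTER_CUBIC)[:,:,::-1])
s=r.sense();print(s["eef_pos"],s["tcp_rot"],s["contact_force"])
```

```text
[473.50452121  52.46342704  21.91412837] [ 3.14126720e+00  1.98845023e-03 -5.61193002e-02] [-0.63755904 -0.32260947 -0.23117527]
```

View pics/top1.png

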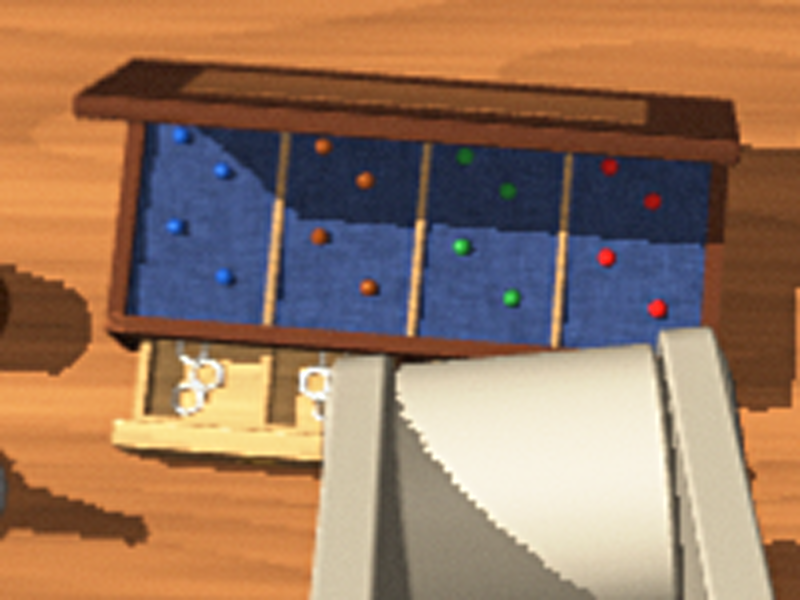

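arm_command --deltas '[{"hand": 0,"tx": 8,"ty": 0,"tz": 0,"wx": 0,"wy": 0,"wz": 0},{"hand": 0,"tx": 8,"ty": 0,"tz": 0,"wx": 0,"wy": 0,"wz": 0},{"hand": 0,"tx": 8,"ty": 0,"tz": 0,"wx": 0,"wy": 0,"wz": 0},{"hand": 0,"tx": 4,"ty": 0,"tz": 0,"wx": 0,"wy": 0,"wz": 0},{"hand": 0,"tx": 4,"ty": 0,"tz": 0,"wx": 0,"wy": 0,"wz": 0},{"hand": 0,"tx": 4,"ty": 0,"tz": 0,"wx": 0,"wy": 0,"wz": 0},{"hand": 0,"tx": 4,"ty": 0,"tz": 0,"wx": 0,"wy": 0,"wz": 0},{"hand": 0,"tx": 4,"ty": 0,"tz": 0,"wx": 0,"wy": 0,"wz": 0}]'

```text
clock: 3.88
eef_pos: [517.9, 50.0, 22.1]
tcp_rot: [3.142, 0.001, -0.056]
contact_force: [-2.2, -0.4, 0.4]
opening: -0.002
grasp_force: 0.8
```

arm_command --deltas '[{"hand": 0,"tx": 3,"ty": 0,"tz": 0,"wx": 0,"wy": 0,"wz": 0},{"hand": 0,"tx": 3,"ty": 0,"tz": 0,"wx": 0,"wy": 0,"wz": 0},{"hand": 0,"tx": 3,"ty": 0,"tz": 0,"wx": 0,"wy": 0,"wz": 0},{"hand": 0,"tx": 3,"ty": 0,"tz": 0,"wx": 0,"wy": 0,"wz": 0}]'

```text
clock: 4.38
eef_pos: [530.1, 49.3, 22.2]
tcp_rot: [3.142, 0.0, -0.056]
contact_force: [-1.6, 1.0, -1.2]
opening: 0.002
grasp_force: 0.8
```

arm_command --deltas '[{"hand": 0,"tx": 2,"ty": 0,"tz": 0,"wx": 0,"wy": 0,"wz": 0},{"hand": 0,"tx": 2,"ty": 0,"tz": 0,"wx": 0,"wy": 0,"wz": 0},{"hand": 0,"tx": 2,"ty": 0,"tz": 0,"wx": 0,"wy": 0,"wz": 0},{"hand": 0,"tx": 2,"ty": 0,"tz": 0,"wx": 0,"wy": 0,"wz": 0}]'

```text
clock: 4.88
eef_pos: [538.2, 48.9, 22.3]
tcp_rot: [3.142, 0.0, -0.056]
contact_force: [-1.4, 0.8, -0.8]
opening: -0.003
grasp_force: 0.8
```

arm_command --deltas '[{"hand": 0,"tx": 1,"ty": 0,"tz": 0,"wx": 0,"wy": 0,"wz": 0},{"hand": 0,"tx": 1,"ty": 0,"tz": 0,"wx": 0,"wy": 0,"wz": 0}]'

```text
clock: 5.12
eef_pos: [540.1, 48.8, 22.3]
tcp_rot: [-3.142, -0.0, -0.056]
contact_force: [-2.1, -0.1, -0.6]
opening: 0.001
grasp_force: 0.8
```

arm_command --deltas '[{"hand": 0,"tx": 1,"ty": 0,"tz": 0,"wx": 0,"wy": 0,"wz": 0},{"hand": 0,"tx": 1,"ty": 0,"tz": 0,"wx": 0,"wy": 0,"wz": 0}]'

```text
clock: 5.38
eef_pos: [541.0, 48.7, 22.2]
tcp_rot: [3.141, 0.002, -0.056]
contact_force: [-7.5, 1.6, 5.7]
opening: 0.001
grasp_force: 3.9
```

arm_command --deltas '[{"hand": 0,"tx": 0.5,"ty": 0,"tz": 0,"wx": 0,"wy": 0,"wz": 0},{"hand": 0,"tx": 0,"ty": 0,"tz": 0,"wx": 0,"wy": 0,"wz": 0}]'

```text
clock: 5.62
eef_pos: [540.9, 48.7, 22.2]
tcp_rot: [3.141, 0.003, -0.056]
contact_force: [-6.4, 0.6, 6.0]
opening: -0.002
grasp_force: 3.8
```

arm_command --deltas '[{"hand": 0,"tx": -15,"ty": 0,"tz": 0,"wx": 0,"wy": 0,"wz": 0},{"hand": 0,"tx": -35,"ty": 0,"tz": 0,"wx": 0,"wy": 0,"wz": 0},{"hand": 0,"tx": -20,"ty": 0,"tz": 0,"wx": 0,"wy": 0,"wz": 0},{"hand": 0,"tx": 0,"ty": -46,"tz": 0,"wx": 0,"wy": 0,"wz": 0},{"hand": 0,"tx": 0,"ty": -45,"tz": 0,"wx": 0,"wy": 0,"wz": 0},{"hand": 0,"tx": 0,"ty": -45,"tz": 0,"wx": 0,"wy": 0,"wz": 0},{"hand": 0,"tx": 0,"ty": 0,"tz": 0,"wx": 0,"wy": 0,"wz": 0}]'

```text
clock: 6.5
eef_pos: [480.9, 191.1, 22.7]
tcp_rot: [-3.14, -0.003, -0.053]
contact_force: [0.0, -0.2, -0.5]
opening: -0.003
grasp_force: 0.0
```

arm_command --deltas '[{"hand": 0,"tx": 8,"ty": 0,"tz": 0,"wx": 0,"wy": 0,"wz": 0},{"hand": 0,"tx": 6,"ty": 0,"tz": 0,"wx": 0,"wy": 0,"wz": 0},{"hand": 0,"tx": 4,"ty": 0,"tz": 0,"wx": 0,"wy": 0,"wz": 0},{"hand": 0,"tx": 4,"ty": 0,"tz": 0,"wx": 0,"wy": 0,"wz": 0},{"hand": 0,"tx": 4,"ty": 0,"tz": 0,"wx": 0,"wy": 0,"wz": 0},{"hand": 0,"tx": 4,"ty": 0,"tz": 0,"wx": 0,"wy": 0,"wz": 0},{"hand": 0,"tx": 4,"ty": 0,"tz": 0,"wx": 0,"wy": 0,"wz": 0},{"hand": 0,"tx": 4,"ty": 0,"tz": 0,"wx": 0,"wy": 0,"wz": 0}]'

```text
clock: 7.5
eef_pos: [518.2, 186.1, 22.2]
tcp_rot: [3.141, 0.001, -0.056]
contact_force: [-2.1, -0.5, 0.3]
opening: 0.003
grasp_force: 0.8
```

Pushing the left drawer; I expect it to be home near x ≈ 548.

arm_command --deltas '[{"hand": 0,"tx": 4,"ty": 0,"tz": 0,"wx": 0,"wy": 0,"wz": 0},{"hand": 0,"tx": 4,"ty": 0,"tz": 0,"wx": 0,"wy": 0,"wz": 0},{"hand": 0,"tx": 3,"ty": 0,"tz": 0,"wx": 0,"wy": 0,"wz": 0},{"hand": 0,"tx": 3,"ty": 0,"tz": 0,"wx": 0,"wy": 0,"wz": 0},{"hand": 0,"tx": 3,"ty": 0,"tz": 0,"wx": 0,"wy": 0,"wz": 0},{"hand": 0,"tx": 3,"ty": 0,"tz": 0,"wx": 0,"wy": 0,"wz": 0},{"hand": 0,"tx": 2,"ty": 0,"tz": 0,"wx": 0,"wy": 0,"wz": 0},{"hand": 0,"tx": 2,"ty": 0,"tz": 0,"wx": 0,"wy": 0,"wz": 0}]'

```text
clock: 8.5
eef_pos: [542.3, 184.9, 22.2]
tcp_rot: [-3.142, 0.0, -0.056]
contact_force: [-1.4, -0.3, -0.3]
opening: 0.0
grasp_force: 0.8
```

arm_command --deltas '[{"hand": 0,"tx": 1,"ty": 0,"tz": 0,"wx": 0,"wy": 0,"wz": 0},{"hand": 0,"tx": 1,"ty": 0,"tz": 0,"wx": 0,"wy": 0,"wz": 0},{"hand": 0,"tx": 1,"ty": 0,"tz": 0,"wx": 0,"wy": 0,"wz": 0}]'

```text
clock: 8.88
eef_pos: [545.2, 184.7, 22.3]
tcp_rot: [-3.142, 0.0, -0.056]
contact_force: [-2.0, 0.0, -1.4]
opening: 0.003
grasp_force: 0.8
```

arm_command --deltas '[{"hand": 0,"tx": 1,"ty": 0,"tz": 0,"wx": 0,"wy": 0,"wz": 0},{"hand": 0,"tx": 1,"ty": 0,"tz": 0,"wx": 0,"wy": 0,"wz": 0}]'

```text
clock: 9.12
eef_pos: [547.2, 184.6, 22.3]
tcp_rot: [-3.142, 0.0, -0.056]
contact_force: [-2.6, -0.1, -0.5]
opening: -0.0
grasp_force: 0.8
```

arm_command --deltas '[{"hand": 0,"tx": 1,"ty": 0,"tz": 0,"wx": 0,"wy": 0,"wz": 0},{"hand": 0,"tx": 1,"ty": 0,"tz": 0,"wx": 0,"wy": 0,"wz": 0}]'

```text
clock: 9.38
eef_pos: [548.4, 184.5, 22.3]
tcp_rot: [3.141, 0.002, -0.056]
contact_force: [-8.1, 1.9, 4.2]
opening: 0.006
grasp_force: 3.9
```

arm_command --deltas '[{"hand": 0,"tx": 0.5,"ty": 0,"tz": 0,"wx": 0,"wy": 0,"wz": 0},{"hand": 0,"tx": 0,"ty": 0,"tz": 0,"wx": 0,"wy": 0,"wz": 0}]'

```text
clock: 9.62
eef_pos: [548.3, 184.5, 22.2]
tcp_rot: [3.141, 0.003, -0.056]
contact_force: [-7.5, 2.0, 4.4]
opening: 0.0
grasp_force: 3.7
```

arm_command --deltas '[{"hand": 0,"tx": -15,"ty": 0,"tz": 0,"wx": 0,"wy": 0,"wz": 0},{"hand": 0,"tx": -40,"ty": 0,"tz": 0,"wx": 0,"wy": 0,"wz": 0},{"hand": 0,"tx": -50,"ty": 0,"tz": -20,"wx": 0,"wy": 0,"wz": 0},{"hand": 0,"tx": -40,"ty": 0,"tz": -50,"wx": 0,"wy": 0,"wz": 0},{"hand": 0,"tx": 0,"ty": 20,"tz": -55,"wx": 0,"wy": 0,"wz": 0},{"hand": 0,"tx": 0,"ty": 30,"tz": -55,"wx": 0,"wy": 0,"wz": 0},{"hand": 0,"tx": 0,"ty": 20,"tz": -50,"wx": 0,"wy": 0,"wz": 0},{"hand": 0,"tx": 0,"ty": 0,"tz": 0,"wx": 0,"wy": 0,"wz": 0}]'

```text
clock: 10.62
eef_pos: [403.9, 122.5, 254.7]
tcp_rot: [-3.139, -0.008, -0.058]
contact_force: [0.2, 0.9, -0.0]
opening: 0.006
grasp_force: 0.0
```

Run:
```python
from h import *
t=imaging.grab_frame("top");s=imaging.grab_frame("scene")
a=cv2.resize(t["image"][170:320,170:370],None,fx=2.5,fy=2.5,interpolation=3);b=cv2.resize(s["image"][120:285,280:395],None,fx=2.6,fy=2.6,interpolation=3)
c=np.zeros((429,800,3),np.uint8);c[:375,:500]=a;c[:429,501:800]=b[:429,:299]
cv2.imwrite("pics/m1.png",c[:,:,::-1]);print(r.sense()["eef_pos"])
```

```text
[401.88415603 122.73717985 251.02229964]
```

View pics/m1.png

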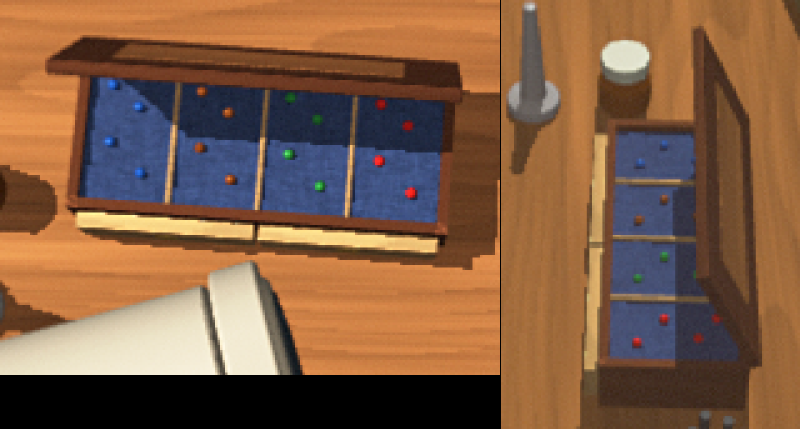

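The picture shows both drawer fronts flush against the chest and the lid unmoved. Next I'll go over the lid to its outer side.

arm_command --deltas '[{"hand": 0,"tx": 50,"ty": 0,"tz": 0,"wx": 0,"wy": 0,"wz": 0},{"hand": 0,"tx": 50,"ty": 0,"tz": 0,"wx": 0,"wy": 0,"wz": 0},{"hand": 0,"tx": 50,"ty": 0,"tz": 0,"wx": 0,"wy": 0,"wz": 0},{"hand": 0,"tx": 50,"ty": 0,"tz": 0,"wx": 0,"wy": 0,"wz": 0},{"hand": 0,"tx": 50,"ty": 0,"tz": 0,"wx": 0,"wy": 0,"wz": 0},{"hand": 0,"tx": 50,"ty": 0,"tz": 0,"wx": 0,"wy": 0,"wz": 0},{"hand": 0,"tx": 0,"ty": 0,"tz": 0,"wx": 0,"wy": 0,"wz": 0}]'

```text
clock: 11.6
eef_pos: [703.1, 106.2, 246.8]
tcp_rot: [3.141, 0.003, -0.056]
contact_force: [-0.6, 0.2, -0.1]
opening: 0.001
grasp_force: 0.0
```

arm_command --deltas '[{"hand": 0,"tx": 0,"ty": 0,"tz": 40,"wx": 0,"wy": 0,"wz": 0},{"hand": 0,"tx": 0,"ty": 0,"tz": 40,"wx": 0,"wy": 0,"wz": 0},{"hand": 0,"tx": 0,"ty": 0,"tz": 11,"wx": 0,"wy": 0,"wz": 0},{"hand": 0,"tx": 0,"ty": 0,"tz": 0,"wx": 0,"wy": 0,"wz": 0}]'

```text
clock: 12.1
eef_pos: [700.6, 106.2, 159.0]
tcp_rot: [3.141, 0.002, -0.056]
contact_force: [-0.5, -0.5, 0.3]
opening: -0.002
grasp_force: 0.0
```

arm_command --deltas '[{"hand": 0,"tx": -7,"ty": 0,"tz": 0,"wx": 0,"wy": 0,"wz": 0},{"hand": 0,"tx": -7,"ty": 0,"tz": 0,"wx": 0,"wy": 0,"wz": 0},{"hand": 0,"tx": -5,"ty": 0,"tz": 0,"wx": 0,"wy": 0,"wz": 0},{"hand": 0,"tx": -3,"ty": 0,"tz": 0,"wx": 0,"wy": 0,"wz": 0},{"hand": 0,"tx": -3,"ty": 0,"tz": 0,"wx": 0,"wy": 0,"wz": 0}]'

```text
clock: 12.72
eef_pos: [676.4, 107.3, 160.2]
tcp_rot: [-3.142, -0.0, -0.056]
contact_force: [0.0, 0.2, -0.1]
opening: 0.002
grasp_force: 0.0
```

arm_command --deltas '[{"hand": 0,"tx": -3,"ty": 0,"tz": 0,"wx": 0,"wy": 0,"wz": 0},{"hand": 0,"tx": -3,"ty": 0,"tz": 0,"wx": 0,"wy": 0,"wz": 0}]'

```text
clock: 12.98
eef_pos: [670.3, 107.6, 159.9]
tcp_rot: [3.142, 0.0, -0.056]
contact_force: [-0.5, -0.4, -0.6]
opening: 0.002
grasp_force: 0.0
```

arm_command --deltas '[{"hand": 0,"tx": -3,"ty": 0,"tz": 0,"wx": 0,"wy": 0,"wz": 0},{"hand": 0,"tx": -3,"ty": 0,"tz": 0,"wx": 0,"wy": 0,"wz": 0}]'

```text
clock: 13.22
eef_pos: [664.3, 108.0, 159.9]
tcp_rot: [3.142, 0.0, -0.056]
contact_force: [0.3, -0.2, -0.5]
opening: -0.001
grasp_force: 0.0
```

arm_command --deltas '[{"hand": 0,"tx": -2,"ty": 0,"tz": 2,"wx": 0,"wy": 0,"wz": 0},{"hand": 0,"tx": -2,"ty": 0,"tz": 2,"wx": 0,"wy": 0,"wz": 0}]'

```text
clock: 13.48
eef_pos: [661.1, 108.2, 156.3]
tcp_rot: [-3.141, -0.001, -0.056]
contact_force: [1.8, -0.6, 2.0]
opening: 0.002
grasp_force: 1.1
```

arm_command --deltas '[{"hand": 0,"tx": -2,"ty": 0,"tz": 1,"wx": 0,"wy": 0,"wz": 0},{"hand": 0,"tx": -2,"ty": 0,"tz": 1,"wx": 0,"wy": 0,"wz": 0}]'

```text
clock: 13.72
eef_pos: [656.6, 108.4, 154.0]
tcp_rot: [-3.141, -0.0, -0.056]
contact_force: [2.1, 0.3, 3.0]
opening: 0.002
grasp_force: 1.1
```

arm_command --deltas '[{"hand": 0,"tx": -4.5,"ty": 0,"tz": 2.3,"wx": 0,"wy": 0,"wz": 0},{"hand": 0,"tx": -4.5,"ty": 0,"tz": 2.4,"wx": 0,"wy": 0,"wz": 0},{"hand": 0,"tx": -4.5,"ty": 0,"tz": 2.8,"wx": 0,"wy": 0,"wz": 0},{"hand": 0,"tx": -4.5,"ty": 0,"tz": 2.9,"wx": 0,"wy": 0,"wz": 0},{"hand": 0,"tx": -4.2,"ty": 0,"tz": 3.3,"wx": 0,"wy": 0,"wz": 0},{"hand": 0,"tx": -4.1,"ty": 0,"tz": 3.3,"wx": 0,"wy": 0,"wz": 0},{"hand": 0,"tx": -3.8,"ty": 0,"tz": 3.6,"wx": 0,"wy": 0,"wz": 0},{"hand": 0,"tx": -3.8,"ty": 0,"tz": 3.7,"wx": 0,"wy": 0,"wz": 0}]'

```text
clock: 14.72
eef_pos: [622.4, 110.3, 129.4]
tcp_rot: [3.142, 0.0, -0.056]
contact_force: [0.3, -0.2, 1.8]
opening: -0.003
grasp_force: 0.9
```

arm_command --deltas '[{"hand": 0,"tx": -3.4,"ty": 0,"tz": 4.0,"wx": 0,"wy": 0,"wz": 0},{"hand": 0,"tx": -3.4,"ty": 0,"tz": 4.1,"wx": 0,"wy": 0,"wz": 0},{"hand": 0,"tx": -3,"ty": 0,"tz": 4.4,"wx": 0,"wy": 0,"wz": 0},{"hand": 0,"tx": -3,"ty": 0,"tz": 4.4,"wx": 0,"wy": 0,"wz": 0},{"hand": 0,"tx": -2.5,"ty": 0,"tz": 4.6,"wx": 0,"wy": 0,"wz": 0},{"hand": 0,"tx": -2.5,"ty": 0,"tz": 4.7,"wx": 0,"wy": 0,"wz": 0}]'

```text
clock: 15.48
eef_pos: [604.7, 111.3, 103.1]
tcp_rot: [3.142, 0.0, -0.056]
contact_force: [-0.2, 0.8, 2.2]
opening: -0.003
grasp_force: 0.8
```

arm_command --deltas '[{"hand": 0,"tx": -2,"ty": 0,"tz": 4.8,"wx": 0,"wy": 0,"wz": 0},{"hand": 0,"tx": -2,"ty": 0,"tz": 4.8,"wx": 0,"wy": 0,"wz": 0},{"hand": 0,"tx": -1.5,"ty": 0,"tz": 4.5,"wx": 0,"wy": 0,"wz": 0},{"hand": 0,"tx": -1.5,"ty": 0,"tz": 4,"wx": 0,"wy": 0,"wz": 0},{"hand": 0,"tx": -1,"ty": 0,"tz": 4,"wx": 0,"wy": 0,"wz": 0},{"hand": 0,"tx": -1,"ty": 0,"tz": 3,"wx": 0,"wy": 0,"wz": 0},{"hand": 0,"tx": -0.5,"ty": 0,"tz": 3,"wx": 0,"wy": 0,"wz": 0},{"hand": 0,"tx": 0,"ty": 0,"tz": 2,"wx": 0,"wy": 0,"wz": 0}]'

```text
clock: 16.48
eef_pos: [595.3, 111.9, 73.1]
tcp_rot: [3.142, 0.0, -0.056]
contact_force: [-1.9, -0.5, 1.1]
opening: 0.005
grasp_force: 0.7
```

arm_command --deltas '[{"hand": 0,"tx": 0,"ty": 0,"tz": 1,"wx": 0,"wy": 0,"wz": 0},{"hand": 0,"tx": 0,"ty": 0,"tz": 1,"wx": 0,"wy": 0,"wz": 0}]'

```text
clock: 16.73
eef_pos: [595.2, 111.8, 71.2]
tcp_rot: [3.142, 0.001, -0.056]
contact_force: [0.0, -0.6, 1.4]
opening: -0.002
grasp_force: 0.7
```

arm_command --deltas '[{"hand": 0,"tx": 0,"ty": 0,"tz": 1,"wx": 0,"wy": 0,"wz": 0},{"hand": 0,"tx": 0,"ty": 0,"tz": 1,"wx": 0,"wy": 0,"wz": 0}]'

```text
clock: 16.98
eef_pos: [595.4, 111.8, 69.3]
tcp_rot: [3.142, 0.0, -0.056]
contact_force: [-1.0, 0.5, 1.9]
opening: -0.002
grasp_force: 0.8
```

arm_command --deltas '[{"hand": 0,"tx": 0,"ty": 0,"tz": 1,"wx": 0,"wy": 0,"wz": 0},{"hand": 0,"tx": 0,"ty": 0,"tz": 1,"wx": 0,"wy": 0,"wz": 0}]'

```text
clock: 17.23
eef_pos: [595.4, 111.8, 67.3]
tcp_rot: [3.142, 0.0, -0.056]
contact_force: [-1.6, 0.2, 1.6]
opening: 0.0
grasp_force: 0.8
```

arm_command --deltas '[{"hand": 0,"tx": 0,"ty": 0,"tz": 0.5,"wx": 0,"wy": 0,"wz": 0},{"hand": 0,"tx": 0,"ty": 0,"tz": 0.5,"wx": 0,"wy": 0,"wz": 0}]'

```text
clock: 17.48
eef_pos: [595.4, 111.9, 67.0]
tcp_rot: [-3.142, 0.0, -0.056]
contact_force: [-5.8, -0.8, 12.1]
opening: -0.002
grasp_force: 6.4
```

arm_command --deltas '[{"hand": 0,"tx": 0,"ty": 0,"tz": -5,"wx": 0,"wy": 0,"wz": 0},{"hand": 0,"tx": 0,"ty": 0,"tz": -30,"wx": 0,"wy": 0,"wz": 0},{"hand": 0,"tx": 0,"ty": 0,"tz": -50,"wx": 0,"wy": 0,"wz": 0},{"hand": 0,"tx": -50,"ty": 0,"tz": -50,"wx": 0,"wy": 0,"wz": 0},{"hand": 0,"tx": -50,"ty": 0,"tz": -30,"wx": 0,"wy": 0,"wz": 0},{"hand": 0,"tx": -50,"ty": 0,"tz": 0,"wx": 0,"wy": 0,"wz": 0},{"hand": 0,"tx": -40,"ty": 0,"tz": 0,"wx": 0,"wy": 0,"wz": 0},{"hand": 0,"tx": 0,"ty": 0,"tz": 0,"wx": 0,"wy": 0,"wz": 0}]'

```text
clock: 18.48
eef_pos: [409.3, 122.1, 225.8]
tcp_rot: [-3.142, 0.0, -0.055]
contact_force: [0.5, -0.1, 0.3]
opening: -0.0
grasp_force: 0.0
```

Run:
```python
from h import *
t=imaging.grab_frame("top");s=imaging.grab_frame("scene")
c=np.zeros((429,800,3),np.uint8);c[:375,:500]=cv2.resize(t["image"][170:320,120:420],(500,375)) if 0 else cv2.resize(t["image"][170:320,170:370],(500,375),interpolation=3)
c[:429,501:800]=cv2.resize(s["image"][120:285,280:395],(299,429),interpolation=3)
cv2.imwrite("pics/m2.png",c[:,:,::-1]);q=r.sense();print(q["eef_pos"],q["contact_force"])
```

```text
[412.32167563 122.41267858 226.0916936 ] [ 1.13832256 -0.13200782 -0.70752129]
```

View pics/m2.png

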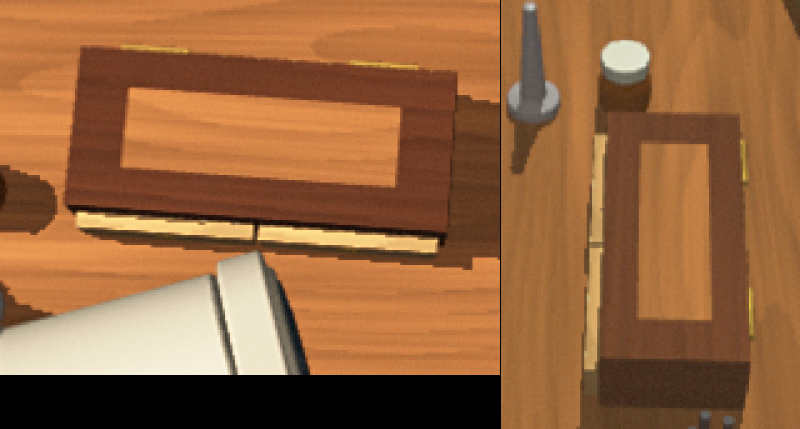

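The lid lies shut, both drawers are home, and the cone, jar and punches are where they were.

```bash
python3 -c "
from rig import r
print(r.sign_off())"
```

```text
the job is handed in; nothing more can be done
None
```

The job is handed in: both drawers were pushed home first, then the lid was pressed down shut, and the last picture shows the ring cone, jar and punch block still in place.

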